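# Lubricate a cylinder gland and hold its piston rod at the inspection mark

### The arm

A 7-joint arm with a two-finger parallel gripper is mounted at the origin on the work surface. World frame = base frame: x ahead of the robot, y to its left, z up, the work surface at z = 0. Lengths are in mm, angles in rad, forces in N, time in s.
With the tool pointing down it reaches from about 400 to 875 mm from the base axis. Payload 6.5 kg.
Tool frame: the origin (TCP) lies between the finger pads; the fingertips stand 17 mm ahead of it and the grasp point (between the pads) lies 2 mm behind it; z points along the fingers, x is the direction in which the jaws open and shut, and the axes are right-handed (so a half turn about z gives the same grasp; the last joint's range is limited). The gripper opens to 85 mm and grips with 20 to 120 N. Pads are 22 mm wide; open, the fingers measure 114 mm over their backs; the gripper's body (76 mm by 85 mm) begins 54 mm behind the grasp point. The pads swing forward as they close: fully open they stand 13 mm farther back than shut.
Start: joints at [1.14, 0.536, -0.004, 1.538, 0.003, 1.067, -0.071], TCP at [231.891, -607.22, 248.29] pointing down, gripper open.
Joint ranges: [-2.7, 2.7], [-0.37, 2.16], [-1.27, 1.26], [0.24, 2.4], [-1.31, 4.45], [0.19, 1.91], [-2.76, 2.76]. Speed limits (rad/s): [2.39, 2.39, 3.14, 3.14, 3.14, 3.14, 3.14].

### API

Orientations are given as [roll, pitch, yaw] about the fixed x, y, z axes, in that order (R = Rz(yaw) Ry(pitch) Rx(roll)).
In Python, from workcell import sensors, vision, job_done gives the robot as it stands.
- The arm moves only by the shell command python3 -m pendant 'ROWS' [FORCE]. ROWS is JSON, a list of rows, each an object of numbers: "x", "y", "z": the shift along the tool's x, y, z in cm; "rx", "ry", "rz": the turn, a rotation vector about the tool's x, y, z in rad; "grip": the opening, from 0 (shut) to 1 (fully open). In form: [{"x": .., "y": .., "z": .., "rx": .., "ry": .., "rz": .., "grip": ..}, ...]. A call has 1 to 20 rows; each row shifts and turns the commanded pose from where the row before left it, along the tool's axes as they then stand; what a row does not reach is not made up. A row lasts 1/8 s, in which the tool goes at most 62.5 mm and 10.7 degrees, less where a joint would pass 70% of its speed; a pose out of reach is approached as far as the arm can. A call with a gripper value outside its range is refused whole. The fingers move at their own pace and stop on an object; FORCE is the grip in N (left out, the last holds). Time passes only in rows, so rows that do not move let the fingers close. It gives the time, the measured TCP pose, the force and the opening at its end, in the units of the state.
- sensors.sense(): the state, without advancing time (a new reading comes with each control period).
- vision.get_image(name): name is "side" or "top" or "wrist"; returns the picture (384x512x3 uint8, red, green, blue); there is no depth.
- vision.get_calibration(name): a dict with "fovy" (degrees; the focal length in pixels is half the picture's height over the tangent of half this angle, whatever the lens; pixels are square), "cx", "cy" (the principal point, pixels), "D" ([k1, k2, p1, p2, k3] as OpenCV has them; the pictures are not rectified), "world_from_camera" (4x4, takes a point from camera to world coordinates); the wrist camera has in their place "mount" (4x4, takes a point from camera to tool coordinates, whose origin is the TCP and whose axes are the tool frame's). Camera axes: x right, y up, looking along -z (the intrinsics and any distortion apply to the point x, -y, -z); pixel columns grow to the right and rows downward; lengths in mm; the calibration is good to about 2 mm. A picture is of the moment at which its call begins: read the wrist's pose just before it. get_calibration takes no time and is no camera call.
- job_done(): hands the job in, once; it reports no verdict.
The state is a dict: "t": time; "joint_pos": joint angles; "qd": joint speeds; "joint_efforts": joint torques, N m; "ee_pos": TCP position; "tcp_rot": TCP orientation; "force": force on the tool from outside, world axes, zero at the start; "wrist_torque": the same for the moment, N m; "grip_width": finger opening in mm.
Only numpy, scipy, OpenCV 4.12 (cv2) and the standard library are available. Lean on these libraries where they do the work, as an engineer would, in place of code of your own. Each camera call takes 0.05 s, during which the arm holds its last target.

### The job

The small upright air cylinder on the bench needs its piston rod inspected: first, with the rod still fully home, press the red nozzle cap of the fixed lubricant can fully down for a moment and let it spring back up. Then grip the brass tang of the piston rod and draw it straight up, kept in line with its bore and without forcing it sideways, about 42 mm, until the whole red band shows above the cylinder but none of the blue end, never pulling it right out. Finish while still holding the rod steady there in the gripper (do not let go), and leave all the loose things on the bench where they are.

Things in the scene. Friction and masses are not known exactly. Their poses are not given: they have to be found in the camera images.
- bore_mouth (a point): centre of the bore's mouth on the flat top of the air cylinder, a square aluminium barrel 60 x 60 mm (64 mm over its grey end caps), top 97 mm above the bench, fixed on a dark base plate 120 x 100 x 12 mm. The bore is vertical, 75 mm deep, 17 mm wide for the 16 mm rod. z up, x and y along the stand's sides. Fixed in a run; place and yaw vary between runs
- rod_tang (a point): centre of the brass tang on top of the piston rod, a flat block 28 mm along its x, 14 mm along its y (the width to grip) and 32 mm tall along z (up). With the rod fully home this point is 32 mm above bore_mouth and the tang's underside 16 mm above it. Its yaw varies
- rod: the piston rod: steel shaft 16 mm diameter, origin at its lower tip, 107 mm below the tang's centre, z up. Home, 75 mm are in the bore. Red band 24 to 34 mm below the mouth when home, blue end from 50 mm below down to the tip: all the red shows after 34 mm of pull, blue appears after 50 mm. Loose, 0.15 to 0.31 kg; drops back when let go
- cap_top (a point): centre of the top of the red nozzle cap, 24 mm diameter, on a white and green spray can 47 mm in diameter, fixed in a black holder about 190 mm from the cylinder on the cylinder's +y side, thin red nozzle tube towards the cylinder. The top is 154 mm above the bench when up. Pressed straight down from above
- cap (a joint): travel of the nozzle cap in m: 0 up, 0.006 fully down. Sprung: about 1.3 N starts it, about 5 N takes it fully down; springs back when let go
- wrench: bystander, loose, leave alone: steel open-end wrench, 150 mm long, lying flat near the cylinder
- jar: bystander, loose, leave alone: closed glass jar with grey lid, 52 mm diameter, 60 mm tall, origin at centre of its underside
- screwdriver: bystander, loose, leave alone: green-handled screwdriver, 170 mm long, lying flat
- meter: bystander, loose, leave alone: grey hand-held meter, 150 x 75 x 40 mm, lying on its back, origin at centre of its underside
- spool: bystander, loose, leave alone: blue flanged spool, 56 mm diameter, 40 mm tall, origin at centre of its underside
- board: bystander, loose, leave alone: green circuit board on a black carrier, 100 x 70 x 22 mm, origin at centre of its underside
- stand: the fixed air cylinder with its base plate; origin at the centre of the underside, 97 mm straight below bore_mouth, same axes

How it is judged (in metres and radians):
On the way, in this order (a step that is already met when the one before it is completed fails the run):
1. the nozzle cap is pressed down with the rod still home (value of joint cap above 0.004 m and z of rod_tang in the frame of bore_mouth below 0.038 m), for 0.1 s.
2. the cap has sprung back up with the rod still home (value of joint cap below 0.0012 m and z of rod_tang in the frame of bore_mouth below 0.038 m), for 0.1 s.
3. the gripped rod is drawn out 32 to 52 mm (z of rod_tang in the frame of bore_mouth between 0.064 and 0.084 m and horizontal distance between rod_tang and bore_mouth below 0.006 m and angle between rod_tang's own z axis and vertical below 0.045 rad and contact force between the fingers and rod above 2 N), for 0.3 s.
At the end, for the whole second after the job is handed in: The rod is drawn out of its bore by 32 to 52 mm (red band showing, blue end hidden), upright within 0.045 rad and its tang within 6 mm of the bore's axis, at rest (under 15 mm/s) and held by the fingers; the nozzle cap is up (all of step 3 and linear speed of rod below 0.015 m/s and value of joint cap below 0.0012 m); the arm keeps its last pose, push and grip.
It fails at once if the rod is pulled right out (more than 68 mm) (z of rod_tang in the frame of bore_mouth above 0.1 m).
It fails at once if the rod is forced sideways: more than 50 N between it and the cylinder (contact force between rod and stand above 50 N).
It fails at once if a bystander is moved more than 20 mm or lifted (distance of any of wrench, jar, screwdriver, meter, spool, board from where it was at the start of the episode above 0.02 m).
It also fails if it takes over 42 s, if anything falls off the work surface, if the arm or the gripper's body presses on something with over 40 N, if the wrist force passes 120 N, or if a joint passes its speed limit or range.

## Working session

There is one attempt and no reset: what is moved stays moved. The work goes in short steps, Python scripts to look and compute and a shell command to move; the robot and the scene stay as the last step left them, time stands still between calls to the robot, and variables do not carry over. Pictures are saved under pics/ and viewed, and the job is handed in when it is done.

```bash
mkdir -p pics; ls
python3 - <<'E'
from workcell import sensors, vision
import cv2, numpy as np
s=sensors.sense(); print(s)
for n in ("side","top","wrist"):
    im=vision.get_image(n); cv2.imwrite(f"pics/a_{n}.png",im[:,:,::-1]); print(n,vision.get_calibration(n))
E
```

```text
pics
{'t': 0.0, 'joint_pos': array([ 1.13976572,  0.53718381, -0.00447651,  1.53886291,  0.00259702,
        1.06725991, -0.07120767]), 'qd': array([-0.00033525,  0.00030183, -0.00097961, -0.00143494, -0.00037148,
       -0.00192975, -0.00099703]), 'joint_efforts': array([ 7.77677144e-06, -5.83407927e+01,  1.04898490e+00, -2.59108812e+01,
        1.24224136e-02,  9.64386854e-03,  2.05018159e-05]), 'ee_pos': array([ 231.7122882 , -606.66684378,  247.40523161]), 'tcp_rot': array([ 3.14148925e+00,  1.70508461e-03, -1.20587043e+00]), 'force': array([ 0.41624572, -0.1967417 , -0.06735397]), 'wrist_torque': array([-0.00508667, -0.02511431, -0.00267908]), 'grip_width': 85.36850769562304}
side {'fovy': 49.539052061755314, 'cx': 252.98885611993612, 'cy': 189.4074046643273, 'D': array([-0.02341907,  0.        ,  0.        ,  0.        ,  0.        ]), 'world_from_camera': array([[-9.59988279e-01,  1.22479105e-01, -2.51836005e-01,
         2.81047457e+02],
       [-2.79176647e-01, -4.89136243e-01,  8.26320843e-01,
         9.69989324e+02],
       [-2.19750808e-02,  8.63565055e-01,  5.03758366e-
[... 458 characters left out ...]
319968e+00],
       [-2.64420722e-03,  9.96149370e-02,  9.95022549e-01,
         1.45499455e+03],
       [ 0.00000000e+00,  0.00000000e+00,  0.00000000e+00,
         1.00000000e+00]])}
wrist {'fovy': 58.879361883690244, 'cx': 253.0382982198623, 'cy': 193.12912603742396, 'D': array([-0.07865156,  0.        ,  0.        ,  0.        ,  0.        ]), 'mount': array([[ 9.99999694e-01,  7.13070619e-04, -3.21580760e-04,
         2.69366268e-01],
       [ 5.94243962e-04, -9.59855832e-01, -2.80493187e-01,
        -7.09351630e+01],
       [-5.08682619e-04,  2.80492910e-01, -9.59855962e-01,
        -1.25002263e+02],
       [ 0.00000000e+00,  0.00000000e+00,  0.00000000e+00,
         1.00000000e+00]])}
```

View pics/a_side.png

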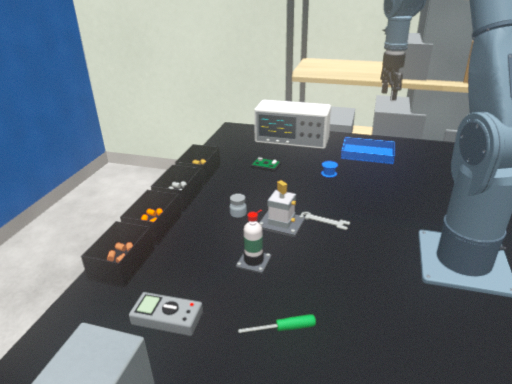

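View pics/a_top.png

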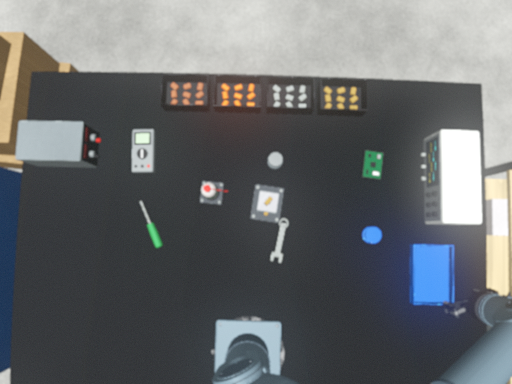

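The side view shows the red cap at about (253,217) and the tang at (282,188). In the top view the cap is at (208,188) and the tang at (267,202). Next I measure both.

```bash
cat > h.py <<'E'
import cv2, numpy as np
from workcell import sensors, vision
from scipy.spatial.transform import Rotation as R
def K(c): 
    f=192/np.tan(np.radians(c["fovy"])/2); return np.array([[f,0,c["cx"]],[0,f,c["cy"]],[0,0,1]])
def wfc(n,c,s=None):
    if n!="wrist": return c["world_from_camera"]
    T=np.eye(4); T[:3,:3]=R.from_euler("xyz",s["tcp_rot"]).as_matrix(); T[:3,3]=s["ee_pos"]
    return T@c["mount"]
def ray(n,px,s=None):
    c=vision.get_calibration(n); W=wfc(n,c,s)
    u=cv2.undistortPoints(np.array([[px]],float),K(c),c["D"])[0,0]
    d=W[:3,:3]@np.array([u[0],-u[1],-1]); return W[:3,3],d/np.linalg.norm(d)
def onz(n,px,z,s=None):
    o,d=ray(n,px,s); return o+d*(z-o[2])/d[2]
def tri(rs):
    A=0;b=0
    for o,d in rs:
        P=np.eye(3)-np.outer(d,d); A=A+P; b=b+P@o
    return np.linalg.solve(A,b)
def proj(n,p,s=None):
    c=vision.get_calibration(n); q=np.linalg.inv(wfc(n,c,s))@np.append(p,1)
    q=np.array([q[0],-q[1],-q[2]]); return cv2.projectPoints(q[None],np.zeros(3),np.zeros(3),K(c),c["D"])[0].ravel()
def blobs(m,amin=5):
    n,l,st,ce=cv2.connectedComponentsWithStats(m.astype(np.uint8)); return [(ce[i].round(1),st[i].tolist()) for i in range(1,n) if st[i][4]>=amin]
E
python3 - <<'E'
from h import *
a=cv2.imread("pics/a_side.png"); b=cv2.imread("pics/a_top.png")
cv2.imwrite("pics/b1.png",np.hstack([cv2.resize(a[170:280,220:330],None,fx=3.6,fy=3.6,interpolation=2),cv2.resize(b[160:270,190:300],None,fx=3.6,fy=3.6,interpolation=2)]))
for n,i,box in(("side",a,(170,280,220,310)),("top",b,(160,230,190,300))):
    h=cv2.cvtColor(i,cv2.COLOR_BGR2HSV); y0,y1,x0,x1=box
    m=np.zeros(h.shape[:2],bool); m[y0:y1,x0:x1]=1
    H,S,V=h[...,0],h[...,1],h[...,2]
    print(n,"red",blobs(m&((H<6)|(H>172))&(S>130)&(V>80)))
    print(n,"brass",blobs(m&(H>12)&(H<28)&(S>90)&(V>80)))
print("cap top", onz("top",(208,188),154), onz("side",(252.5,214),154))
print("tang", onz("top",(267,202),129), onz("side",(282,188),129))
E
```

```text
side red [(array([252.8, 215.3]), [247, 210, 15, 11, 96])]
side brass [(array([281.7, 186.1]), [277, 180, 11, 14, 115]), (array([293.2, 202.5]), [291, 201, 5, 4, 18]), (array([292.5, 219.5]), [291, 218, 4, 4, 14])]
top red [(array([206.9, 188. ]), [205, 186, 5, 5, 20]), (array([225.3, 190.6]), [224, 190, 4, 2, 7])]
top brass [(array([268. , 200.5]), [266, 198, 5, 6, 18]), (array([265.4, 213.3]), [264, 212, 4, 3, 9])]
cap top [539.04203347 136.14346603 154.        ] [537.10399216 139.39291561 154.        ]
tang [502.80446854 -48.35260751 129.        ] [503.51691497 -47.37606502 129.        ]
```

View pics/b1.png

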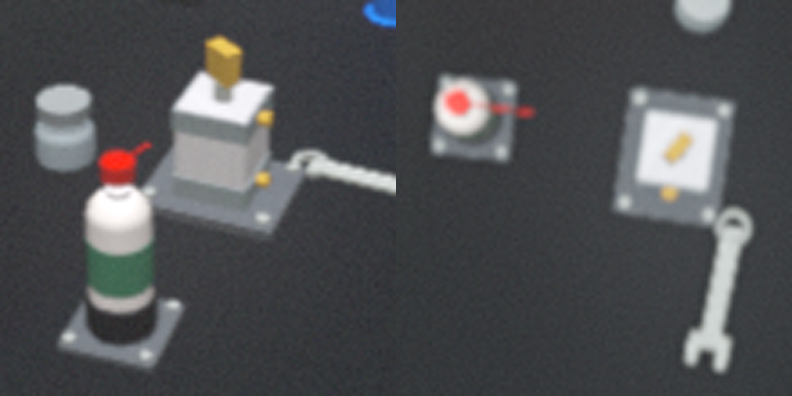

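```bash
python3 -m pendant '[{"x":-2.5,"y":-2.5},{"x":-3.7,"y":-3.7},{"x":-3.7,"y":-3.7},{"x":-3.7,"y":-3.7},{"x":-3.7,"y":-3.7},{"x":-3.7,"y":-3.7},{"x":-3.7,"y":-3.7},{"x":-3.7,"y":-3.7},{"x":-3.7,"y":-3.7},{"x":-3.7,"y":-3.7},{"x":-3.7,"y":-3.6},{"x":-3.7,"y":-3.6},{"x":-3.7,"y":-3.6},{"x":-3.6,"y":-3.3}]'
python3 -m pendant '[{"rz":-0.18,"grip":0},{"rz":-0.18},{"rz":-0.18},{"rz":-0.18},{"rz":-0.18},{"rz":-0.18},{"rz":-0.18},{"rz":-0.18},{"rz":-0.18},{"rz":-0.18},{"rz":-0.18},{"rz":-0.08},{}]'
python3 - <<'E'
from h import *
s=sensors.sense(); im=vision.get_image("wrist"); print(s)
cv2.imwrite("pics/w1.png",im[:,:,::-1])
import pickle; pickle.dump(s,open("w1.pkl","wb"))
E
```

```text
{'t': 0.15, 'joint_pos': array([ 1.13980756,  0.53702545, -0.0044477 ,  1.5386101 ,  0.00257261,
        1.06729715, -0.0712254 ]), 'qd': array([ 0.00010648, -0.00118591,  0.00027655, -0.00288272,  0.00136987,
       -0.00052705, -0.00065884]), 'joint_efforts': array([ 1.85058016e-03, -5.83789051e+01,  1.04976542e+00, -2.59355021e+01,
        1.24971496e-02,  6.42430838e-03, -2.14174611e-05]), 'ee_pos': array([ 231.7353247 , -606.80695083,  247.6067191 ]), 'tcp_rot': array([ 3.14152131e+00,  1.33257010e-03, -1.20596710e+00]), 'force': array([ 0.16723377,  0.24076656, -0.17362776]), 'wrist_torque': array([0.03130013, 0.0458231 , 0.02759311]), 'grip_width': 85.31544118824186}validation failed for argument at $[0]...
validation failed for argument at $[0]...
```

View pics/w1.png

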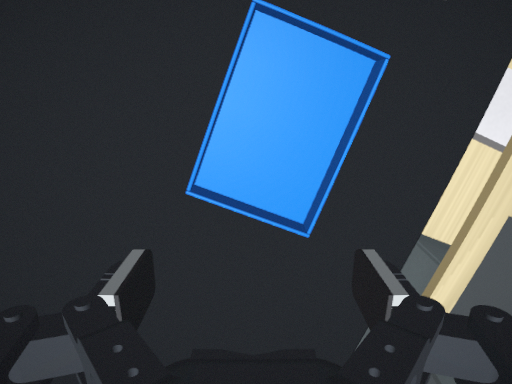

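The pendant refused both calls and the arm hasn't moved: the wrist view only shows the blue tray. The rows probably need every key, so I'll try one small full row.

```bash
python3 -m pendant '[{"x":-2.5,"y":-2.5,"z":0,"rx":0,"ry":0,"rz":0,"grip":1}]'
```

```text
t: 0.32
ee_pos: [244.4, -576.4, 247.8]
tcp_rot: [3.14, -0.001, -1.21]
force: [0.5, 0.7, 0.5]
grip_width: 85.2
```

```bash
python3 -m pendant '[{"x":-3.7,"y":-3.7,"z":0,"rx":0,"ry":0,"rz":0,"grip":1},{"x":-3.7,"y":-3.7,"z":0,"rx":0,"ry":0,"rz":0,"grip":1},{"x":-3.7,"y":-3.7,"z":0,"rx":0,"ry":0,"rz":0,"grip":1},{"x":-3.7,"y":-3.7,"z":0,"rx":0,"ry":0,"rz":0,"grip":1},{"x":-3.7,"y":-3.7,"z":0,"rx":0,"ry":0,"rz":0,"grip":1},{"x":-3.7,"y":-3.7,"z":0,"rx":0,"ry":0,"rz":0,"grip":1},{"x":-3.7,"y":-3.7,"z":0,"rx":0,"ry":0,"rz":0,"grip":1},{"x":-3.7,"y":-3.7,"z":0,"rx":0,"ry":0,"rz":0,"grip":1},{"x":-3.7,"y":-3.7,"z":0,"rx":0,"ry":0,"rz":0,"grip":1},{"x":-3.7,"y":-3.7,"z":0,"rx":0,"ry":0,"rz":0,"grip":1},{"x":-3.7,"y":-3.7,"z":0,"rx":0,"ry":0,"rz":0,"grip":1},{"x":-3.7,"y":-3.7,"z":0,"rx":0,"ry":0,"rz":0,"grip":1},{"x":-3.6,"y":-3.3,"z":0,"rx":0,"ry":0,"rz":0,"grip":1}]'
python3 -m pendant '[{"x":0,"y":0,"z":0,"rx":0,"ry":0,"rz":-0.18,"grip":0},{"x":0,"y":0,"z":0,"rx":0,"ry":0,"rz":-0.18,"grip":0},{"x":0,"y":0,"z":0,"rx":0,"ry":0,"rz":-0.18,"grip":0},{"x":0,"y":0,"z":0,"rx":0,"ry":0,"rz":-0.18,"grip":0},{"x":0,"y":0,"z":0,"rx":0,"ry":0,"rz":-0.18,"grip":0},{"x":0,"y":0,"z":0,"rx":0,"ry":0,"rz":-0.18,"grip":0},{"x":0,"y":0,"z":0,"rx":0,"ry":0,"rz":-0.18,"grip":0},{"x":0,"y":0,"z":0,"rx":0,"ry":0,"rz":-0.18,"grip":0},{"x":0,"y":0,"z":0,"rx":0,"ry":0,"rz":-0.18,"grip":0},{"x":0,"y":0,"z":0,"rx":0,"ry":0,"rz":-0.18,"grip":0},{"x":0,"y":0,"z":0,"rx":0,"ry":0,"rz":-0.18,"grip":0},{"x":0,"y":0,"z":0,"rx":0,"ry":0,"rz":-0.08,"grip":0},{"x":0,"y":0,"z":0,"rx":0,"ry":0,"rz":0,"grip":0}]'
python3 - <<'E'
from h import *
s=sensors.sense(); im=vision.get_image("wrist"); print(s["ee_pos"],s["tcp_rot"],s["joint_pos"])
cv2.imwrite("pics/w2.png",im[:,:,::-1])
import pickle; pickle.dump(s,open("w2.pkl","wb"))
E
```

```text
t: 1.95
ee_pos: [521.2, 45.3, 248.3]
tcp_rot: [-3.141, -0.0, -1.206]
force: [0.9, -0.9, -0.4]
grip_width: 85.1
t: 3.58
ee_pos: [520.6, 43.5, 248.1]
tcp_rot: [-3.141, 0.0, 0.853]
force: [0.4, -0.6, 0.6]
grip_width: 0.3
[520.57165667  43.45430282 248.11499513] [-3.14123120e+00  1.75731562e-04  8.52901378e-01] [ 0.43034264  0.42181544 -0.75939526  1.84128549  0.3385114   1.01259287
  0.38502343]
```

View pics/w2.png

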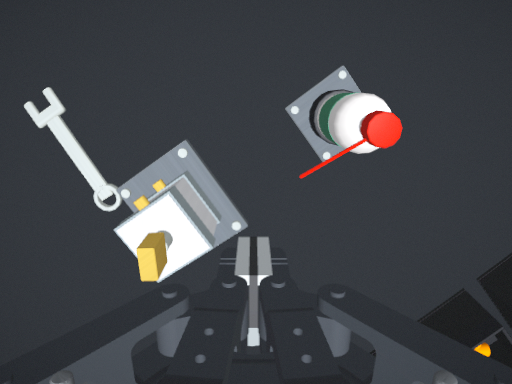

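The wrist view shows the cap at about (382,129). The tang spans (138–167, 233–282), so both can be measured from this pose.

Run:
```python
from h import *
import pickle; s=pickle.load(open("w2.pkl","rb"))
i=cv2.imread("pics/w2.png"); h=cv2.cvtColor(i,cv2.COLOR_BGR2HSV); H,S,V=cv2.split(h)
m=((H<6)|(H>172))&(S>130)&(V>80); m=cv2.morphologyEx(m.astype(np.uint8),cv2.MORPH_OPEN,np.ones((9,9)))
print(blobs(m))
c=cv2.findContours(m,0,2)[0]; 
for k in c: print(cv2.fitEllipse(k))
p=blobs(m)[0][0]; print("cap",onz("wrist",p,152,s))
cv2.imwrite("pics/w2c.png",np.hstack([cv2.resize(i[215:295,105:205],(500,400),interpolation=2),cv2.resize(i[105:155,350:410],(300,250),interpolation=2).copy() if 0 else cv2.resize(i[105:185,330:390+20],(300,400),interpolation=2)]))
```

```text
[(array([381.4, 128.7]), [362, 112, 40, 35, 1180])]
((381.39703369140625, 128.56478881835938), (35.98138427734375, 41.1698112487793), 96.37444305419922)
cap [537.37672852 138.96856392 152.        ]
```

View pics/w2c.png

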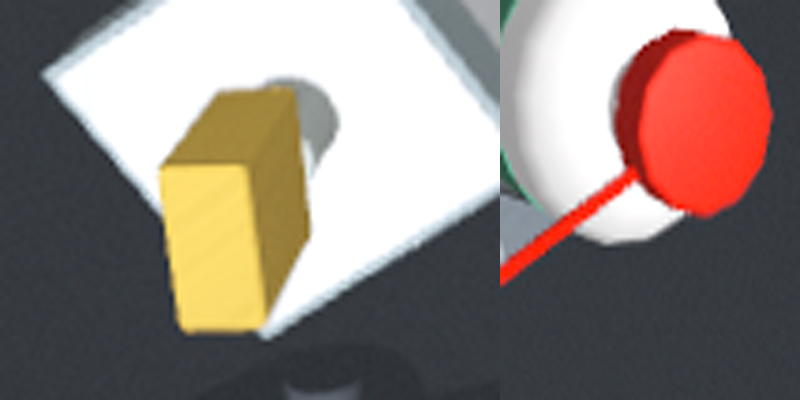

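Run:
```python
from h import *
import pickle; s=pickle.load(open("w2.pkl","rb"))
i=cv2.imread("pics/w2.png"); h=cv2.cvtColor(i,cv2.COLOR_BGR2HSV); H,S,V=cv2.split(h)
m=((H<6)|(H>172))&(S>130)&(V>215); m=cv2.morphologyEx(m.astype(np.uint8),cv2.MORPH_OPEN,np.ones((9,9)));print(blobs(m))
print("cap",onz("wrist",(384.9,130),154,s))
P=[onz("wrist",(105+x/5,215+y/5),145,s) for x,y in((160,167),(247,165),(268,330),(183,332))]
P=np.array(P);print(P.round(1)); print("tang ctr",P.mean(0)); 
sh=(P[1]-P[0]+P[2]-P[3])/2; lo=(P[3]-P[0]+P[2]-P[1])/2
print(np.linalg.norm(sh),np.linalg.norm(lo),np.arctan2(sh[1],sh[0]),np.arctan2(lo[1],lo[0]))
```

```text
[(array([384. , 129.5]), [368, 113, 33, 34, 943])]
cap [538.91663186 139.79666829 154.        ]
[[492.3 -47.1 145. ]
 [500.6 -36.9 145. ]
 [522.  -54.6 145. ]
 [513.7 -65.  145. ]]
tang ctr [507.15349727 -50.88874373 145.        ]
13.23298481062169 27.842551462727155 0.8895728729979194 -0.6950993670998484
```

```bash
python3 -m pendant '[{"x":4.2,"y":-2.5,"z":0,"rx":0,"ry":0,"rz":0,"grip":0},{"x":4.2,"y":-2.4,"z":1,"rx":0,"ry":0,"rz":0,"grip":0},{"x":0,"y":0,"z":4,"rx":0,"ry":0,"rz":0,"grip":0},{"x":0,"y":0,"z":2,"rx":0,"ry":0,"rz":0,"grip":0},{"x":0,"y":0,"z":0,"rx":0,"ry":0,"rz":0,"grip":0},{"x":0,"y":0,"z":0,"rx":0,"ry":0,"rz":0,"grip":0}]'
python3 - <<'E'
from h import *
s=sensors.sense(); print(s["ee_pos"],s["force"])
w=vision.get_image("wrist"); a=vision.get_image("side")
cv2.imwrite("pics/c1.png",np.hstack([cv2.resize(w,(512,384)),cv2.resize(a[150:282,220:308],(256,384),interpolation=2)])[:,:,::-1])
E
```

```text
t: 4.38
ee_pos: [539.7, 138.9, 179.3]
tcp_rot: [3.141, -0.001, 0.853]
force: [0.7, 0.2, 1.1]
grip_width: 0.2
[539.67976922 138.85217197 179.34440362] [0.65165201 0.18895971 1.1167727 ]
```

View pics/c1.png

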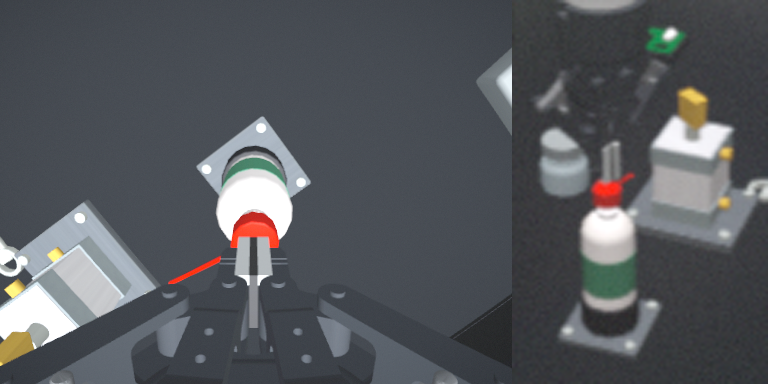

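Both views show the shut fingertips centred on the red cap (wrist view about (255,240)), about 8 mm above it. I'll press down in small steps.

```bash
python3 -m pendant '[{"x":0,"y":0,"z":0.7,"rx":0,"ry":0,"rz":0,"grip":0},{"x":0,"y":0,"z":0.3,"rx":0,"ry":0,"rz":0,"grip":0},{"x":0,"y":0,"z":0,"rx":0,"ry":0,"rz":0,"grip":0}]'
python3 -m pendant '[{"x":0,"y":0,"z":0.2,"rx":0,"ry":0,"rz":0,"grip":0},{"x":0,"y":0,"z":0,"rx":0,"ry":0,"rz":0,"grip":0}]'
python3 -m pendant '[{"x":0,"y":0,"z":0.15,"rx":0,"ry":0,"rz":0,"grip":0},{"x":0,"y":0,"z":0,"rx":0,"ry":0,"rz":0,"grip":0}]'
```

```text
t: 4.85
ee_pos: [539.3, 139.0, 168.4]
tcp_rot: [3.141, -0.0, 0.854]
force: [1.4, 0.2, 3.2]
grip_width: 0.0
t: 5.1
ee_pos: [539.3, 139.0, 166.5]
tcp_rot: [3.141, -0.0, 0.854]
force: [0.5, -2.4, 4.4]
grip_width: 0.2
t: 5.35
ee_pos: [539.3, 139.0, 165.1]
tcp_rot: [3.141, -0.0, 0.854]
force: [0.8, -2.8, 6.5]
grip_width: -0.1
```

```bash
python3 -m pendant '[{"x":0,"y":0,"z":0.15,"rx":0,"ry":0,"rz":0,"grip":0},{"x":0,"y":0,"z":0,"rx":0,"ry":0,"rz":0,"grip":0},{"x":0,"y":0,"z":0,"rx":0,"ry":0,"rz":0,"grip":0}]'
python3 - <<'E'
from h import *
s=sensors.sense(); print(s["ee_pos"],s["force"])
a=vision.get_image("side")
cv2.imwrite("pics/c2.png",cv2.resize(a[170:280,220:330],(600,600),interpolation=2)[:,:,::-1])
E
```

```text
t: 5.72
ee_pos: [539.4, 139.1, 164.9]
tcp_rot: [3.14, -0.0, 0.854]
force: [-3.0, -3.6, 18.1]
grip_width: -0.1
[539.37768527 139.13148483 164.859749  ] [-3.04670754 -3.57954039 18.07838495]
```

View pics/c2.png

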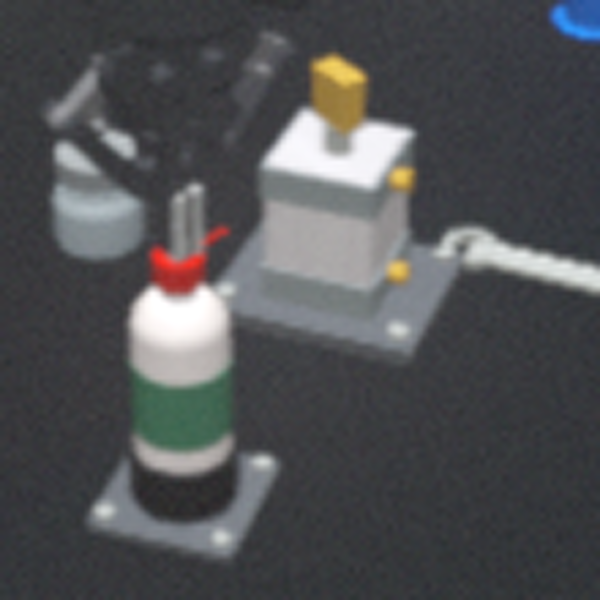

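The cap hit its stop at 18 N after the expected travel. In the side view it sits low under the fingers, with the rod still home. Now I'll retract and hover over the tang, opening the gripper.

```bash
python3 -m pendant '[{"x":0,"y":0,"z":-1,"rx":0,"ry":0,"rz":0,"grip":0},{"x":0,"y":0,"z":-3,"rx":0,"ry":0,"rz":0,"grip":0},{"x":0,"y":0,"z":-4.3,"rx":0,"ry":0,"rz":0,"grip":0},{"x":-4.1,"y":2.5,"z":0,"rx":0,"ry":0,"rz":0,"grip":0.4},{"x":-4.1,"y":2.5,"z":0,"rx":0,"ry":0,"rz":0,"grip":0.6},{"x":-4.1,"y":2.5,"z":0,"rx":0,"ry":0,"rz":0,"grip":0.6},{"x":-4.1,"y":2.4,"z":0,"rx":0,"ry":0,"rz":-0.03,"grip":0.6},{"x":0,"y":0,"z":0,"rx":0,"ry":0,"rz":0,"grip":0.6},{"x":0,"y":0,"z":0,"rx":0,"ry":0,"rz":0,"grip":0.6}]'
python3 - <<'E'
from h import *
s=sensors.sense(); w=vision.get_image("wrist"); a=vision.get_image("side")
print(s["ee_pos"],s["tcp_rot"],s["force"])
cv2.imwrite("pics/d1.png",np.hstack([cv2.resize(w,(512,384)),cv2.resize(a[150:282,220:308],(256,384),interpolation=2)])[:,:,::-1])
cv2.imwrite("pics/d1w.png",w[:,:,::-1]);import pickle; pickle.dump(s,open("d1.pkl","wb"))
E
```

```text
t: 6.9
ee_pos: [505.4, -48.5, 246.0]
tcp_rot: [-3.14, -0.0, 0.884]
force: [0.9, 0.5, -0.3]
grip_width: 51.2
[505.43265124 -48.54910125 246.01057981] [-3.14031275e+00 -3.59735046e-04  8.84290373e-01] [ 0.89256388  0.53431528 -0.32696188]
```

View pics/d1.png

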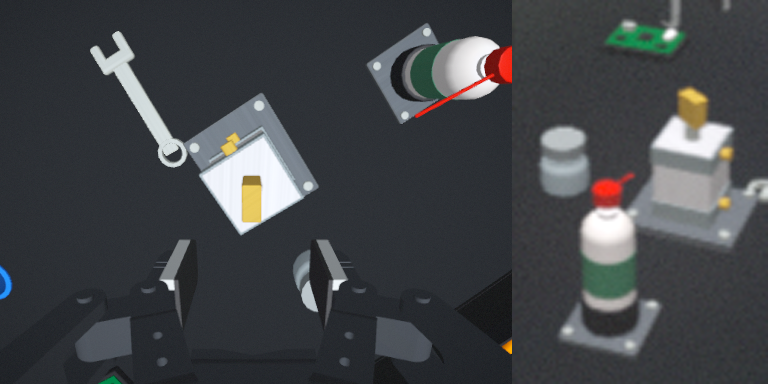

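The side view shows the cap sprung back up and the rod home. In the wrist view the tang lines up with the jaws, its top face at about (251,203). I'll refine the offset.

Run:
```python
from h import *
import pickle; s=pickle.load(open("d1.pkl","rb"))
i=cv2.imread("pics/d1w.png"); h=cv2.cvtColor(i,cv2.COLOR_BGR2HSV); H,S,V=cv2.split(h)
m=(H>12)&(H<30)&(S>90)&(V>185); m[:165]=0;m[240:]=0; m[:,:220]=0; m[:,290:]=0
k=max(cv2.findContours(m.astype(np.uint8),0,2)[0],key=cv2.contourArea); r=cv2.minAreaRect(k); print(r)
P=np.array([onz("wrist",p,145,s) for p in cv2.boxPoints(r)]); c=P.mean(0)
Rm=R.from_euler("xyz",s["tcp_rot"]).as_matrix()
T=(P-s["ee_pos"])@Rm; print(T.round(1)); print("ctr world",c,"tool",(c-s["ee_pos"])@Rm)
# cylinder top corners
m=((S<60)&(V>200)); m[:125]=0;m[245:]=0; m[:,:190]=0; m[:,315:]=0
k=max(cv2.findContours(m.astype(np.uint8),0,2)[0],key=cv2.contourArea); r=cv2.minAreaRect(k); print(r)
Q=np.array([onz("wrist",p,97,s) for p in cv2.boxPoints(r)]); print(Q.round(1),Q.mean(0))
```

```text
((251.0, 203.0), (36.0, 18.0), 90.0)
[[ -8.1 -10.9 101. ]
 [  4.2 -10.9 101. ]
 [  4.4  15.5 101. ]
 [ -8.4  15.5 101. ]]
ctr world [505.89598048 -51.44046321 145.        ] tool [ -1.97902941   2.32030729 101.00698737]
((250.70816040039062, 185.52572631835938), (73.17710876464844, 75.33900451660156), 58.392494201660156)
[[471.1 -78.4  97. ]
 [479.6 -17.   97. ]
 [540.7 -24.7  97. ]
 [534.  -89.8  97. ]] [506.36035208 -52.48791823  97.        ]
```

```bash
python3 -m pendant '[{"x":-0.2,"y":0.25,"z":4,"rx":0,"ry":0,"rz":0,"grip":0.6},{"x":0,"y":0,"z":4,"rx":0,"ry":0,"rz":0,"grip":0.5},{"x":0,"y":0,"z":2.5,"rx":0,"ry":0,"rz":0,"grip":0.4},{"x":0,"y":0,"z":1,"rx":0,"ry":0,"rz":0,"grip":0.4},{"x":0,"y":0,"z":0,"rx":0,"ry":0,"rz":0,"grip":0.4},{"x":0,"y":0,"z":0,"rx":0,"ry":0,"rz":0,"grip":0.4}]' 20
python3 - <<'E'
from h import *
s=sensors.sense(); w=vision.get_image("wrist"); a=vision.get_image("side")
print(s["ee_pos"],s["tcp_rot"],s["force"])
cv2.imwrite("pics/e1.png",np.hstack([cv2.resize(w,(512,384)),cv2.resize(a[150:282,220:308],(256,384),interpolation=2)])[:,:,::-1])
E
```

```text
t: 7.75
ee_pos: [507.3, -52.3, 132.3]
tcp_rot: [3.14, -0.001, 0.885]
force: [0.9, -0.1, 0.1]
grip_width: 34.1
[507.32461726 -52.26909075 132.30349492] [ 3.14017213e+00 -1.04539448e-03  8.84513531e-01] [ 0.9133015  -0.05418392  0.06234692]
```

View pics/e1.png

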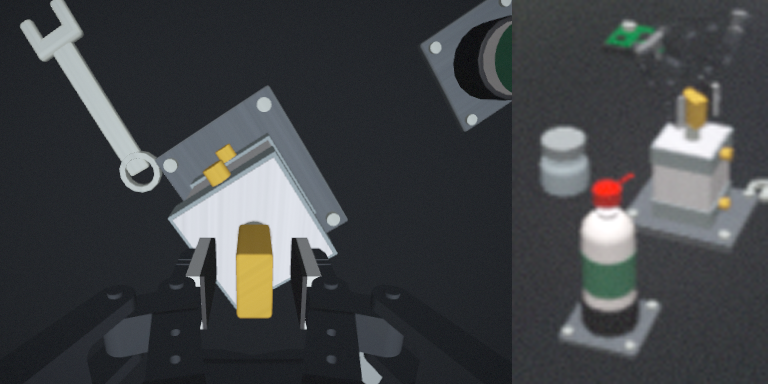

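The tang (column about 254) sits centred between the pads (inner edges about 204 and 303), and the side view shows the fingers straddling it. I'll close in stages at 20 N and watch the force.

```bash
python3 -m pendant '[{"x":0,"y":0,"z":0,"rx":0,"ry":0,"rz":0,"grip":0.25},{"x":0,"y":0,"z":0,"rx":0,"ry":0,"rz":0,"grip":0.2},{"x":0,"y":0,"z":0,"rx":0,"ry":0,"rz":0,"grip":0.16},{"x":0,"y":0,"z":0,"rx":0,"ry":0,"rz":0,"grip":0.12},{"x":0,"y":0,"z":0,"rx":0,"ry":0,"rz":0,"grip":0.1},{"x":0,"y":0,"z":0,"rx":0,"ry":0,"rz":0,"grip":0.1}]' 20
python3 - <<'E'
from h import *
s=sensors.sense(); f=s["force"]; Rm=R.from_euler("xyz",s["tcp_rot"]).as_matrix()
print("tool force",f@Rm,"torque",s["wrist_torque"]@Rm, s["ee_pos"])
E
```

```text
t: 8.6
ee_pos: [506.9, -52.4, 131.6]
tcp_rot: [3.141, -0.001, 0.884]
force: [1.1, 1.4, 3.8]
grip_width: 13.6
tool force [ 1.78892613 -0.03360263 -3.81701278] torque [0.0023147  0.43785633 0.04885041] [506.92459018 -52.43023258 131.56577006]
```

It's gripped at 13.6 mm with under 2 N of side load. I'll raise the grip force and make a first 10 mm draw.

```bash
python3 -m pendant '[{"x":0,"y":0,"z":0,"rx":0,"ry":0,"rz":0,"grip":0},{"x":0,"y":0,"z":0,"rx":0,"ry":0,"rz":0,"grip":0},{"x":0,"y":0,"z":-0.2,"rx":0,"ry":0,"rz":0,"grip":0},{"x":0,"y":0,"z":-0.4,"rx":0,"ry":0,"rz":0,"grip":0},{"x":0,"y":0,"z":-0.4,"rx":0,"ry":0,"rz":0,"grip":0},{"x":0,"y":0,"z":0,"rx":0,"ry":0,"rz":0,"grip":0}]' 45
python3 - <<'E'
from h import *
s=sensors.sense(); f=s["force"]; Rm=R.from_euler("xyz",s["tcp_rot"]).as_matrix()
print("tool force",f@Rm,"torque",s["wrist_torque"]@Rm, s["ee_pos"], s["tcp_rot"])
a=vision.get_image("side")
cv2.imwrite("pics/f1.png",cv2.resize(a[150:250,240:340],(600,600),interpolation=2)[:,:,::-1])
E
```

```text
t: 9.35
ee_pos: [506.7, -52.4, 141.8]
tcp_rot: [3.141, -0.0, 0.884]
force: [3.4, 2.3, 0.2]
grip_width: 13.5
tool force [ 3.92847992  1.21435594 -0.23405256] torque [-0.07178538  0.96106918 -0.01018461] [506.73380075 -52.4313109  141.770138  ] [ 3.14121777e+00 -4.66190645e-04  8.84045453e-01]
```

View pics/f1.png

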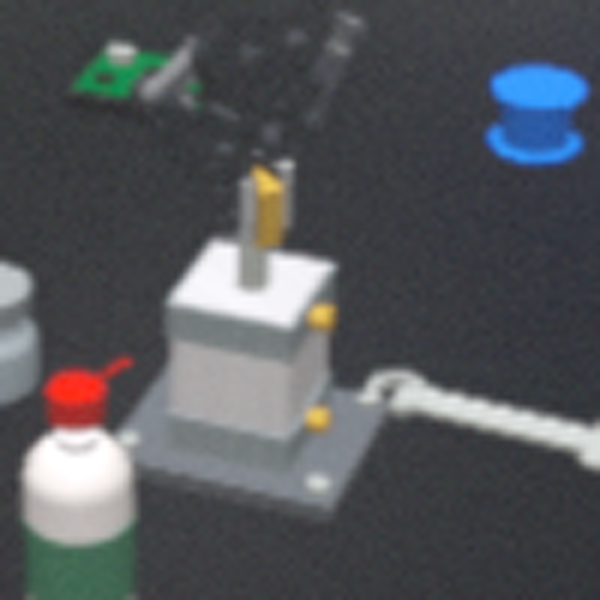

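The rod rises with the gripper and the side load is about 4 N along tool +x. I'll relieve that by 0.5 mm and keep drawing.

```bash
python3 -m pendant '[{"x":0.05,"y":0,"z":-0.4,"rx":0,"ry":0,"rz":0,"grip":0},{"x":0,"y":0,"z":-0.4,"rx":0,"ry":0,"rz":0,"grip":0},{"x":0,"y":0,"z":-0.4,"rx":0,"ry":0,"rz":0,"grip":0},{"x":0,"y":0,"z":-0.4,"rx":0,"ry":0,"rz":0,"grip":0}]'
python3 -m pendant '[{"x":0,"y":0,"z":-0.4,"rx":0,"ry":0,"rz":0,"grip":0},{"x":0,"y":0,"z":-0.4,"rx":0,"ry":0,"rz":0,"grip":0},{"x":0,"y":0,"z":-0.4,"rx":0,"ry":0,"rz":0,"grip":0},{"x":0,"y":0,"z":-0.4,"rx":0,"ry":0,"rz":0,"grip":0},{"x":0,"y":0,"z":0,"rx":0,"ry":0,"rz":0,"grip":0},{"x":0,"y":0,"z":0,"rx":0,"ry":0,"rz":0,"grip":0},{"x":0,"y":0,"z":0,"rx":0,"ry":0,"rz":0,"grip":0},{"x":0,"y":0,"z":0,"rx":0,"ry":0,"rz":0,"grip":0}]'
python3 - <<'E'
from h import *
s=sensors.sense(); f=s["force"]; Rm=R.from_euler("xyz",s["tcp_rot"]).as_matrix()
print("tool force",f@Rm,"torque",s["wrist_torque"]@Rm, s["ee_pos"], s["tcp_rot"])
a=vision.get_image("side"); w=vision.get_image("wrist")
cv2.imwrite("pics/g1.png",np.hstack([cv2.resize(a[150:250,240:340],(390,390),interpolation=2),cv2.resize(w[150:384,128:362],(390,390))])[:,:,::-1])
E
```

```text
t: 9.9
ee_pos: [506.6, -52.4, 157.5]
tcp_rot: [-3.141, 0.0, 0.884]
force: [3.3, 1.3, -5.0]
grip_width: 13.3
t: 10.9
ee_pos: [506.7, -52.4, 173.2]
tcp_rot: [-3.141, 0.0, 0.884]
force: [0.3, 0.3, -0.7]
grip_width: 12.8
tool force [0.42229399 0.0133823  0.73976108] torque [-0.18961856  0.2792319  -0.03275771] [506.70558956 -52.35608269 173.21470596] [-3.14147973e+00  2.94065624e-04  8.84005363e-01]
```

View pics/g1.png

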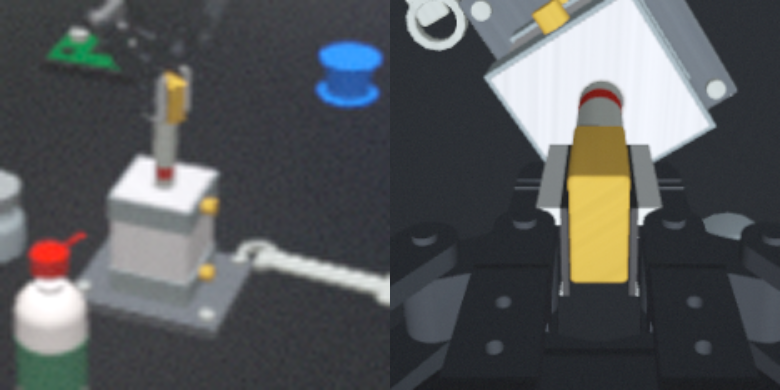

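The red band shows fully, with a sliver of steel below it, and no blue is visible. The tang sits at the same place in the gripper as before the lift (rows about 255–319), so it hasn't slipped. The width reading crept from 13.6 to 12.8 mm, so I'll hold for a moment and re-check before handing in.

```bash
python3 -m pendant '[{"x":0,"y":0,"z":0,"rx":0,"ry":0,"rz":0,"grip":0},{"x":0,"y":0,"z":0,"rx":0,"ry":0,"rz":0,"grip":0},{"x":0,"y":0,"z":0,"rx":0,"ry":0,"rz":0,"grip":0},{"x":0,"y":0,"z":0,"rx":0,"ry":0,"rz":0,"grip":0},{"x":0,"y":0,"z":0,"rx":0,"ry":0,"rz":0,"grip":0},{"x":0,"y":0,"z":0,"rx":0,"ry":0,"rz":0,"grip":0},{"x":0,"y":0,"z":0,"rx":0,"ry":0,"rz":0,"grip":0},{"x":0,"y":0,"z":0,"rx":0,"ry":0,"rz":0,"grip":0}]'
python3 - <<'E'
from h import *
s=sensors.sense(); print(s["ee_pos"],s["force"],s["grip_width"],abs(s["qd"]).max())
a=vision.get_image("side"); w=vision.get_image("wrist")
h=cv2.cvtColor(a,cv2.COLOR_RGB2HSV); H,S,V=cv2.split(h)
m=((H<8)|(H>170))&(S>90)&(V>60); m[:,:260]=0; m[:160]=0;m[230:]=0;m[:,310:]=0
print("red",blobs(m,3), "expected rows", [proj("side",np.array([506,-51.8,97+z])).round(1) for z in (8,18,0)])
c=blobs(m,3)[0][0]; 
cv2.imwrite("pics/g2.png",np.hstack([cv2.resize(a[170:210,262:302],(390,390),interpolation=2),cv2.resize(w[150:384,128:362],(390,390))])[:,:,::-1])
E
```

```text
t: 12.0
ee_pos: [506.7, -52.3, 173.2]
tcp_rot: [-3.141, 0.0, 0.884]
force: [0.6, 0.0, -0.5]
grip_width: 13.5
[506.70287904 -52.29757325 173.23899685] [ 0.55376538  0.03762634 -0.47239969] 13.522004439056102 0.0014298300484507699
red [(array([282., 194.]), [281, 193, 3, 3, 9]), (array([260.4, 209.8]), [260, 209, 2, 3, 5])] expected rows [array([281.4, 194.3]), array([281.4, 191.3]), array([281.4, 196.6])]
```

View pics/g2.png

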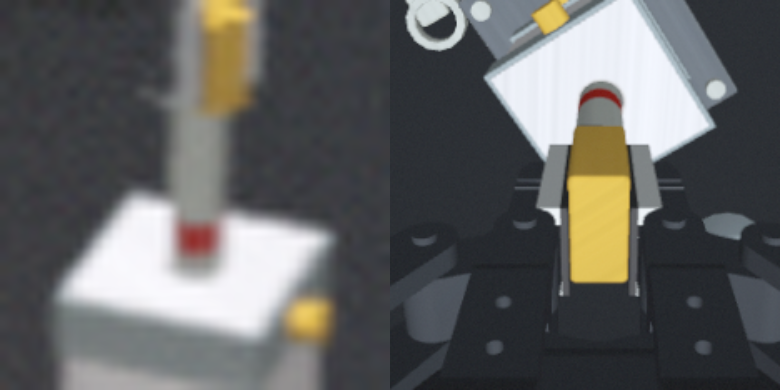

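The red band is fully out with grey steel below it, and there's no blue. The hold is steady and the width is back to 13.5 mm, so that was noise. Handing in.

```bash
python3 -c "from workcell import job_done; print(job_done())"
```

```text
the job is handed in; nothing more can be done
None
```

The job is handed in at about 12 s on the clock, with the gripper still holding the rod drawn out of its bore; no verdict was reported.

- **Cap:** I pressed it with the shut fingertips until it reached its stop (18 N), with the rod still home. The side view afterwards showed it sprung back up.
- **Rod:** I gripped the brass tang at 45 N and drew it straight up 41.6 mm, measured by tool height. The largest side-load reading was about 4 N, and I shifted the grip 0.5 mm to relieve it.
- **Last checks:** The whole red band shows with a little bare steel below it, and no blue is visible. The tang had not slipped in the pads, and the arm was still, with under 1 N on the tool.
- **Loose things:** The arm touched none of them, and the ones in the later views looked unmoved. I did not measure their positions again.
- **What disagreed or failed:**
  - My first two move commands were refused because the rows left out some keys; the arm did not move.
  - One grip-width reading dropped to 12.8 mm, then came back to 13.5 mm, so I took it as noise.
  - My position estimates for the tang differed by about 4 mm between cameras; I used the close-up wrist view, and the low side load at grip agreed with it.

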